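Release and park a quick-change nozzle head

ROBOT

A 6-joint arm with a two-finger parallel gripper is mounted at the origin on the work surface. World frame = base frame: x ahead of the robot, y to its left, z up, the work surface at z = 0. Lengths are in mm, angles in rad, forces in N, time in s.
With the tool pointing down it reaches from about 350 to 875 mm from the base axis. Payload 4.2 kg.
Tool frame: the origin (TCP) lies at the very end of the fingers, on their centre line; the grasp point (between the pads) lies 19 mm behind it; z points along the fingers, y is the line along which they close (so a half turn about z gives the same grasp; the last joint's range is limited). The gripper opens to 85 mm and grips with 20 to 120 N. Pads are 22 mm wide; open, the fingers measure 114 mm over their backs; the gripper's body (76 mm by 85 mm) begins 54 mm behind the grasp point. The pads swing forward as they close: fully open they stand 13 mm farther back than shut.
Start: joints at [1.433, 0.385, 0.008, 0, -1.194, -0.259], TCP at [241.51, 576.431, 231.312] pointing down, gripper open.
Joint ranges: [-3.14, 3.14], [-1.21, 2.06], [-1.07, 1.41], [-3.16, 2.05], [-2.99, -0.16], [-3.1, 3.1]. Speed limits (rad/s): [2.79, 2.79, 3.14, 3.14, 3.14, 3.14].

INTERFACE

Orientations are given as a unit quaternion [x, y, z, w].
In Python, from bench import arm, optics gives the robot as it stands. The module is installed in compiled form; this text tells all that it offers.
- The arm moves only by the tool step_arm, never from a script. Its argument "motion" is a list of rows, each an object with "dr": the turn, a rotation vector about the tool's x, y, z in units of 8 degrees (1.0 is 8 degrees), a list of three; "slide": the shift along the tool's x, y, z in mm, a list of three; "jaw": the finger opening in mm, from 0 to 85.4. A call has exactly 8 rows; each row is the pose to reach, as a shift and turn from the pose commanded when the call began, along the tool's axes at that moment; what a row does not reach only later rows make up. A row lasts 1/8 s, in which the tool goes at most 62.5 mm and 10.7 degrees, less where a joint would pass 70% of its speed; a pose out of reach is approached as far as the arm can. A call with a gripper value outside its range is refused whole. The fingers move at their own pace and stop on an object; the grip force is fixed at half the most. Time passes only in rows, so rows that repeat a pose let the fingers close, or fill a call up. It gives the time, the measured TCP pose, the force, the opening and the grip force at its end, in the units of the state.
- arm.read_state(): the state, without advancing time (a new reading comes with each control period).
- optics.get_image(name): name is "scene" or "top" or "wrist"; returns the picture (384x512x3 uint8, blue, green, red); there is no depth.
- optics.camera_info(name): a dict with "camera_matrix" (3x3 intrinsics, pixels), "view" (4x4, takes a point from world to camera coordinates); the wrist camera has in their place "T_tool_cam" (4x4, takes a point from camera to tool coordinates, whose origin is the TCP and whose axes are the flange's). Camera axes: x right, y up, looking along -z (the intrinsics and any distortion apply to the point x, -y, -z); pixel columns grow to the right and rows downward; lengths in mm; the calibration is good to about 2 mm. The wrist camera is an equidistant fisheye: a pixel r from the principal point sees the ray r / f radians off the axis. A picture is of the moment at which its call begins: read the wrist's pose just before it. camera_info takes no time and is no camera call.
- arm.job_done(): hands the job in; it is judged then, once.
The state is a dict: "clock": time; "joints": joint angles; "joint_vel": joint speeds; "joint_efforts": joint torques, N m; "position": TCP position; "ee_rot": TCP orientation; "contact_force": force on the tool from outside, world axes, zero at the start; "wrist_torque": the same for the moment, N m; "gripper_width": finger opening in mm; "grasp_force": force on a finger pad.
Only numpy, scipy, OpenCV 4.12 (cv2) and the standard library are available. Lean on these libraries where they do the work, as an engineer would, in place of code of your own. Each camera call takes 0.05 s, during which the arm holds its last target. There are 200 camera calls.

TASK

Hold down the orange release button of the nozzle head and, with it held down, draw the head straight out of its black socket along the ledge. Never force it: press and pull gently, because the mount is delicate. Then pick the head up and lay it gently on its underside, button up, flat inside the blue tray, and leave the other things where they are.

Things in the scene. Friction and masses are not known exactly. Their poses are not given: they have to be found in the camera images.
- head: Nozzle head, 0.28 to 0.46 kg: grey block (x -35 to +30 mm, 40 wide in y, 30 tall; grip it by these sides once off), aluminium flared nozzle in front (x -35 to -77, 35 across) over a 3 mm foot plate (to x -70), steel tongue behind (x +29 to +61, 32 wide, z 3 to 12) seated in the socket. Origin: centre of the block's underside, below the button; x points along the head into the socket, z up.
- button (a point): Orange round release button on the head, 23 mm across. The point is on its axis 39 mm above the head's origin. The cap is set differently each time: its top stands 0 to 16 mm above this point; not measured, find it by touch. Sprung: moves at 4 N, frees the catch at 8 N and about 4 mm of travel, meets a rigid stop at 10 N and 6 mm (hold it near the stop), springs back when let go.
- ridge (a point): Top edge of the rear face of the upright grey thumb ridge on the head, in front of the button: 8 mm thick in x, 36 mm wide, top 62 mm above the head's origin. The face is 23 mm from the button's axis, towards the nozzle: a fingertip resting on the button can pull against it. The point moves with the head. 55 mm are free between this face and the socket.
- holder: Fixed white pedestal 110 mm wide, x -160 to +140 mm; its top is a flat ledge 40 mm above the table. Origin on the table under the seated head's button; z up, x into the socket: the head comes out along -x. Seated head: at (0, 0, 40 mm), same axes. Rails 6 mm high at y +-22 to +-28 guide it. The mount is delicate: it and the head must not bear on each other with over 30 N.
- socket (a point): Top front edge of the black socket on the holder, x 32 to 133 mm, 74 mm wide, top 84 mm above the table. A sprung tooth that moves with the button hooks behind its lip; the tooth is clear after 21 mm of pull and the tongue is out after 30 mm. Until then the head cannot be lifted.
- tray_blue: Blue open tray, fixed to the table, outside 190 mm (x) by 145 mm (y) by 34 mm high, walls and floor 4 to 5 mm thick. Origin: centre of its underside. It is empty. The head fits lying along the tray's x, either way round.
- tray_grey: Grey open tray of the same size and form, fixed, not to be used; it and the blue tray may change places.
- flange: Loose aluminium ring in the grey tray, 68 mm across, 12 mm thick. Origin: centre of its underside. To be left alone.
- wrench: Loose steel wrench, under 200 mm long and 15 mm high, lying along x on the table left of the holder. To be left alone.
- can: Loose white can with a yellow band, 54 mm across, 110 mm high, standing left of the holder. Origin: centre of its underside. To be left alone.

How it is judged:
By the outcome, as a careful person would: the job done as asked, in the order asked, and still so for the second after the job is handed in, with the robot touching nothing.
It also fails if it takes over 70 s, if anything falls off the work surface, if the arm or the gripper's body presses on something with over 40 N, if the wrist force passes 120 N, or if a joint passes its speed limit or range.

## Working session

There is one attempt and no reset: what is moved stays moved. The work goes in short steps, Python scripts to look and compute and a tool call to move; the robot and the scene stay as the last step left them, time stands still between calls to the robot, and variables do not carry over. Pictures are saved under pics/ and viewed, at most 14 in all, crops included, and the job is handed in when it is done.

Besides the shell and the picture viewer there is one more tool, called after "Request:" as name(argument=value, ...) on one line, values as JSON. step_arm: Moves the arm, as the interface text tells. Its arguments: {"type":"object","properties":{"motion":{"type":"array","items":{"type":"object","properties":{"dr":{"type":"array","items":{"type":"number"}},"slide":{"type":"array","items":{"type":"number"}},"jaw":{"type":"number"}}}}},"required":["motion"]}

```bash
mkdir -p pics
python3 - <<'E'
from bench import arm, optics
import cv2, numpy as np
np.set_printoptions(precision=4,suppress=True)
s=arm.read_state(); print(s)
for n in ["scene","top","wrist"]:
    print(n,optics.camera_info(n))
a=optics.get_image("scene");b=optics.get_image("top")
cv2.imwrite("pics/scene.png",a);cv2.imwrite("pics/top.png",b);cv2.imwrite("pics/wrist.png",optics.get_image("wrist"))
E
```

```text
{'clock': 0.0, 'joints': array([ 1.4326,  0.3856,  0.0066, -0.0005, -1.194 , -0.2586]), 'joint_vel': array([ 0.0009,  0.0008,  0.0007,  0.0004,  0.001 , -0.0003]), 'joint_efforts': array([ -0.0009, -39.2289,  18.8404,   4.1865,  -0.0046,   0.    ]), 'position': array([241.2938, 575.9086, 230.1947]), 'ee_rot': array([ 0.9804, -0.1972, -0.0002,  0.0011]), 'contact_force': array([-0.433 , -0.5172,  0.2758]), 'wrist_torque': array([ 0.0436, -0.0374,  0.0181]), 'grasp_force': 0.0, 'gripper_width': 85.55730961316425}
scene {'camera_matrix': array([[413.0868,   0.    , 258.8227],
       [  0.    , 413.0868, 187.1411],
       [  0.    ,   0.    ,   1.    ]]), 'view': array([[    0.8204,     0.5716,    -0.0128,  -462.2753],
       [   -0.4656,     0.6809,     0.5653,   214.6074],
       [    0.3319,    -0.4578,     0.8248, -1286.3173],
       [    0.    ,     0.    ,     0.    ,     1.    ]])}
top {'camera_matrix': array([[405.4921,   0.    , 252.7677],
       [  0.    , 405.4921, 190.7195],
       [  0.    ,   0.    ,   1.    ]]), 'view': array([[   -0.0243,    -0.9996,    -0.0117,    39.3644],
       [    0.9941,    -0.0254,     0.105 ,  -554.0696],
       [   -0.1052,    -0.0091,     0.9944, -1156.1042],
       [    0.    ,     0.    ,     0.    ,     1.    ]])}
wrist {'camera_matrix': array([[297.3186,   0.    , 254.9489],
       [  0.    , 297.3186, 192.2339],
       [  0.    ,   0.    ,   1.    ]]), 'T_tool_cam': array([[  -0.0012,    0.9615,    0.2748,   70.661 ],
       [   1.    ,    0.0012,    0.0001,   -1.3209],
       [  -0.0002,    0.2748,   -0.9615, -140.7867],
       [   0.    ,    0.    ,    0.    ,    1.    ]])}
```

View pics/top.png

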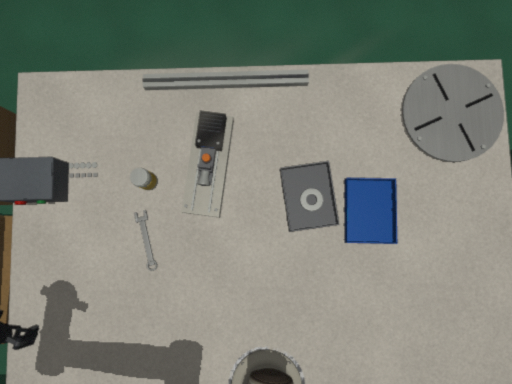

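View pics/scene.png

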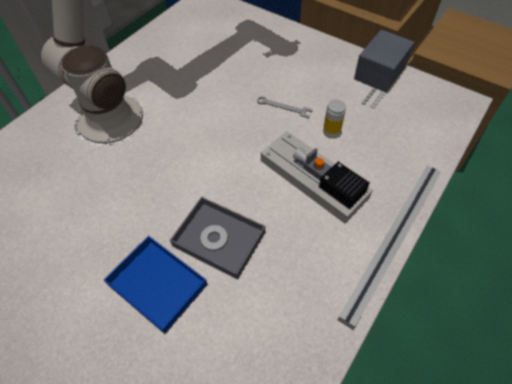

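The top view shows the button at about (207,158), socket at (211,130), blue tray at (371,211) and grey tray with flange at (309,196). The scene view shows the button at (319,163), the ridge just up and left of it, and the blue tray at (156,283).

```bash
cat > h.py <<'E'
from bench import arm, optics
import cv2, numpy as np
from scipy.spatial.transform import Rotation as R
np.set_printoptions(precision=3,suppress=True)
def ray(name,px,T=None):
    ci=optics.camera_info(name);K=ci["camera_matrix"]
    x=(px[0]-K[0,2])/K[0,0];y=(px[1]-K[1,2])/K[1,1]
    if name=="wrist":
        r=np.hypot(x,y);d=np.array([np.sin(r)*x/max(r,1e-9),-np.sin(r)*y/max(r,1e-9),-np.cos(r)])
        M=T@ci["T_tool_cam"]
    else:
        d=np.array([x,-y,-1.]);M=np.linalg.inv(ci["view"])
    d=M[:3,:3]@d;return M[:3,3],d/np.linalg.norm(d)
def onz(name,px,z,T=None):
    o,d=ray(name,px,T);return o+d*(z-o[2])/d[2]
def tri(r1,r2):
    A=sum(np.eye(3)-np.outer(d,d) for o,d in(r1,r2));b=sum((np.eye(3)-np.outer(d,d))@o for o,d in(r1,r2))
    return np.linalg.solve(A,b)
def tool(s):
    T=np.eye(4);T[:3,:3]=R.from_quat(s["ee_rot"]).as_matrix();T[:3,3]=s["position"];return T
def mask(im,c):
    h=cv2.cvtColor(im,cv2.COLOR_BGR2HSV)
    lo,hi={"orange":((3,150,100),(16,255,255)),"blue":((105,150,40),(125,255,255)),"black":((0,0,0),(179,120,50))}[c]
    return cv2.inRange(h,lo,hi)
def blobs(m,amin=10):
    return sorted([c for c in cv2.findContours(m,cv2.RETR_EXTERNAL,cv2.CHAIN_APPROX_NONE)[0] if cv2.contourArea(c)>=amin],key=cv2.contourArea,reverse=True)
def cen(c):
    M=cv2.moments(c);return np.array([M["m10"],M["m01"]])/M["m00"]
E
python3 - <<'E'
from h import *
t=cv2.imread("pics/top.png");s=cv2.imread("pics/scene.png")
for n,im in(("top",t),("scene",s)):
    for c in blobs(mask(im,"orange"),6)[:4]: print(n,"orange",cen(c),cv2.contourArea(c))
    for c in blobs(mask(im,"blue"),100)[:2]: print(n,"blue",cen(c),cv2.contourArea(c),[onz(n,p,34)[:2] for p in cv2.boxPoints(cv2.minAreaRect(c))])
m=mask(t,"black");roi=np.zeros_like(m);roi[100:152,185:235]=m[100:152,185:235]
c=blobs(roi)[0];b=cv2.boxPoints(cv2.minAreaRect(c));print("socket px",b,[onz("top",p,84)[:2] for p in b])
# pedestal
cv2.imwrite("pics/crop.png",np.hstack([cv2.resize(t[95:225,165:245],None,fx=4.5,fy=4.5,interpolation=cv2.INTER_CUBIC),cv2.resize(s[120:225,250:380],(420,340),interpolation=cv2.INTER_CUBIC)[:,:].copy() if 0 else cv2.copyMakeBorder(cv2.resize(s[120:225,250:380],None,fx=3.3,fy=3.3),0,585-346,0,0,cv2.BORDER_CONSTANT)]))
E
```

```text
top orange [205.729 157.391] 37.5
top blue [370.512 210.503] 3080.5 [array([ 581.847, -243.968]), array([ 578.015, -391.888]), array([ 396.375, -380.751]), array([ 399.88 , -235.203])]
scene orange [319.  161.5] 44.0
scene blue [155.96  283.125] 4879.5 [array([ 398.426, -385.336]), array([ 390.053, -232.483]), array([ 597.908, -253.323]), array([ 591.949, -393.835])]
scene blue [281.292   6.738] 540.5 [array([  3.198, 712.169]), array([178.328, 828.763]), array([245.628, 719.564]), array([ 78.74 , 608.014])]
socket px [[190.363 138.558]
 [221.089 111.673]
 [233.044 125.336]
 [202.319 152.221]] [array([702.104, 198.098]), array([777.832, 109.776]), array([737.073,  76.464]), array([661.895, 164.643])]
```

View pics/crop.png

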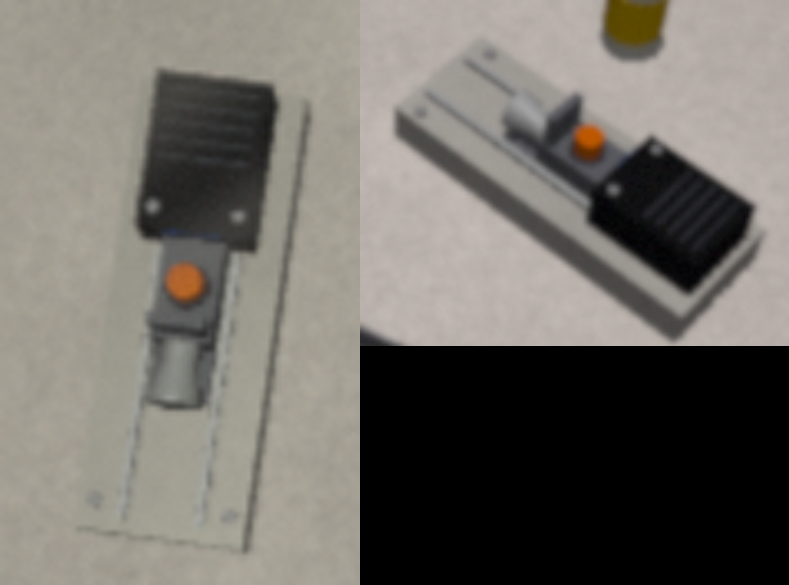

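View pics/wrist.png

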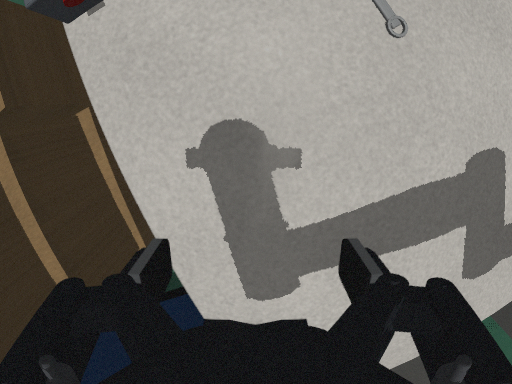

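The crop shows the ledge's right edge running from (308,105) to (248,550), its front-left corner at (78,528), and the nozzle centre line at about (178,400) to (184,282). The wrist view shows the wrench end at (397,27), with nothing else of use.

Run:
```python
from h import *
g=lambda u,v:(165+u/4.5,95+v/4.5)
a,b,c=[onz("top",g(*p),40) for p in((309,103),(248,551),(78,528))]
print(a,b,c,"len",np.linalg.norm(a-b),np.linalg.norm(b-c))
e=a-b;yaw=np.degrees(np.arctan2(e[1],e[0]));f=b-c;print("yaw",yaw,np.degrees(np.arctan2(f[1],f[0]))+90)
P=tri(ray("top",(205.9,157.6)),ray("scene",(319.2,161.8)));print("button",P)
sc=[onz("top",g(*p),84) for p in((158,70),(275,85),(257,250),(138,228))];print(sc)
ex=e/np.linalg.norm(e);m=(b+c)/2;print("origin from front edge",m+160*ex)
# scene view ledge: front-left, front-right corners, side
q=lambda u,v:(250+(u-360)/3.3,120+v/3.3)
d=[onz("scene",q(*p),40) for p in((481,40),(397,110),(671,325))];print(d)
e=d[2]-d[1];print(np.degrees(np.arctan2(e[1],e[0])),np.linalg.norm(e),(d[0]+d[1])/2+160*e/np.linalg.norm(e))
for n in("top","scene"):
  for z in (80,88,95): print(n,z,onz(n,(205.9,157.6) if n=="top" else (319.2,161.8),z))
```

```text
[771.544  76.607  40.   ] [478.787 121.35   40.   ] [496.226 230.257  40.   ] len 296.15645031004806 110.29414486774787
yaw -8.689330480186296 -9.097356011329822
button [647.091 155.359  82.56 ]
[array([782.774, 169.59 ,  84.   ]), array([770.954,  95.571,  84.   ]), array([665.175, 108.704,  84.   ]), array([681.214, 183.253,  84.   ])]
origin from front edge [645.67  151.631  40.   ]
[array([502.807, 228.403,  40.   ]), array([486.851, 122.481,  40.   ]), array([775.771,  67.659,  40.   ])]
-10.74407469143152 294.0754305529027 [652.024 145.615  40.   ]
top 80 [647.007 155.216  80.   ]
top 88 [645.469 154.22   88.   ]
top 95 [644.124 153.348  95.   ]
scene 80 [646.81  157.803  80.   ]
scene 88 [649.24  151.912  88.   ]
scene 95 [651.366 146.758  95.   ]
```

Request:
step_arm(motion=[{"dr":[0,0,-0.2],"slide":[20,9,0],"jaw":0},{"dr":[0,0,-0.5],"slide":[65,29,0],"jaw":0},{"dr":[0,0,-0.8],"slide":[115,51,0],"jaw":0},{"dr":[0,0,-1.1],"slide":[165,73,0],"jaw":0},{"dr":[0,0,-1.4],"slide":[215,95,0],"jaw":0},{"dr":[0,0,-1.73],"slide":[265,117,0],"jaw":0},{"dr":[0,0,-1.73],"slide":[315,140,0],"jaw":0},{"dr":[0,0,-1.73],"slide":[365,162,0],"jaw":0}])

```text
clock: 1.15
position: [516.4, 284.4, 231.1]
ee_rot: [0.997, -0.077, -0.0, 0.0]
contact_force: [0.6, 0.2, -0.1]
gripper_width: 0.1
grasp_force: 0.0
```

Run:
```python
from h import *
s=arm.read_state();T=tool(s);print(s["clock"],T,s["gripper_width"],s["contact_force"])
print("slide to look pose",T[:3,:3].T@(np.array([640,153,205])-T[:3,3]))
```

```text
1.15 [[  0.988  -0.155  -0.    516.412]
 [ -0.155  -0.988  -0.    284.44 ]
 [ -0.      0.     -1.    231.145]
 [  0.      0.      0.      1.   ]] 0.07585225594683727 [ 0.597  0.151 -0.148]
slide to look pose [142.423 110.758  26.124]
```

Request:
step_arm(motion=[{"dr":[0,0,0],"slide":[20,15,4],"jaw":0},{"dr":[0,0,0],"slide":[58,45,10],"jaw":0},{"dr":[0,0,0],"slide":[98,76,18],"jaw":0},{"dr":[0,0,0],"slide":[128,100,24],"jaw":0},{"dr":[0,0,0],"slide":[142,111,26],"jaw":0},{"dr":[0,0,0],"slide":[142,111,26],"jaw":0},{"dr":[0,0,0],"slide":[142,111,26],"jaw":0},{"dr":[0,0,0],"slide":[142,111,26],"jaw":0}])

```text
clock: 2.15
position: [638.1, 155.5, 205.9]
ee_rot: [0.997, -0.077, 0.0, -0.0]
contact_force: [0.2, -0.6, -0.1]
gripper_width: 0.2
grasp_force: 0.0
```

Run:
```python
from h import *
s=arm.read_state();T=tool(s);im=optics.get_image("wrist");cv2.imwrite("pics/w2.png",im)
np.save("T2.npy",T);print(T,s["contact_force"])
for c in blobs(mask(im,"orange"),50): print(cen(c),cv2.contourArea(c),cv2.boundingRect(c),[onz("wrist",cen(c),z,T)[:2] for z in(79,87,95)])
```

```text
[[  0.988  -0.153   0.001 638.144]
 [ -0.153  -0.988   0.    155.461]
 [  0.001  -0.001  -1.    205.877]
 [  0.      0.      0.      1.   ]] [ 0.214 -0.562 -0.062]
[250.858 175.562] 271.5 (243, 164, 17, 24) [array([649.273, 158.7  ]), array([651.038, 158.308]), array([652.803, 157.917])]
```

View pics/w2.png

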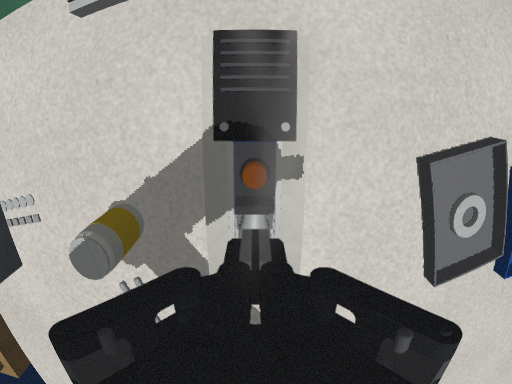

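The wrist view shows the button at about (255,175), the socket's front edge from (213,140) to (297,140) almost square with the tool, and the nozzle below the button. The can is well clear to the left.

Run:
```python
from h import *
T=np.load("T2.npy");im=cv2.imread("pics/w2.png")
h=cv2.cvtColor(im,cv2.COLOR_BGR2HSV);m=cv2.inRange(h,(3,130,50),(18,255,255))
c=blobs(m,50)[0];(u,v),r=cv2.minEnclosingCircle(c);print(cen(c),(u,v),r)
for z in(79,87,95):
  a,b=[onz("wrist",(u+k*r,v),z,T) for k in(-1,1)];print(z,onz("wrist",(u,v),z,T),"dia",np.linalg.norm(a-b))
g=cv2.cvtColor(im,cv2.COLOR_BGR2GRAY)
pts=[onz("wrist",p,84,T) for p in((213,140),(297,140),(213,31),(297,31))];print(np.array(pts))
e=pts[0]-pts[1];print("front width",np.linalg.norm(e),"yaw",np.degrees(np.arctan2(e[1],e[0]))-90)
mid=(pts[0]+pts[1])/2;y=np.radians(np.degrees(np.arctan2(e[1],e[0]))-90);print("origin from socket",mid-32*np.array([np.cos(y),np.sin(y),0]), "side yaw",[np.degrees(np.arctan2(*(pts[i+2]-pts[i])[1::-1])) for i in(0,1)])
```

```text
[252.078 174.785] (253.61627197265625, 174.56976318359375) 13.640231132507324
79 [649.806 156.04   79.   ] dia 25.16405726439053
87 [651.556 155.728  87.   ] dia 24.412044270332437
95 [653.305 155.416  95.   ] dia 23.660031276274307
[[687.778 186.63   84.   ]
 [676.263 112.817  84.   ]
 [785.241 170.894  84.   ]
 [773.884  98.114  84.   ]]
front width 74.70571306662268 yaw -8.86628268250955
origin from socket [650.403 154.656  84.   ] side yaw [np.float64(-9.171728762993943), np.float64(-8.565340291397092)]
```

Request:
step_arm(motion=[{"dr":[0,0,0],"slide":[4,-1.4,15],"jaw":0},{"dr":[0,0,0],"slide":[4,-1.4,40],"jaw":0},{"dr":[0,0,0],"slide":[4,-1.4,65],"jaw":0},{"dr":[0,0,0],"slide":[4,-1.4,82],"jaw":0},{"dr":[0,0,0],"slide":[4,-1.4,92],"jaw":0},{"dr":[0,0,0],"slide":[4,-1.4,97],"jaw":0},{"dr":[0,0,0],"slide":[4,-1.4,100],"jaw":0},{"dr":[0,0,0],"slide":[4,-1.4,100],"jaw":0}])

```text
clock: 3.2
position: [643.1, 155.2, 105.8]
ee_rot: [0.997, -0.078, 0.0, -0.0]
contact_force: [-0.2, -0.3, 0.0]
gripper_width: -0.1
grasp_force: 0.0
```

Run:
```python
from h import *
s=arm.read_state();T=tool(s);im=optics.get_image("wrist")
print(T[:3,3],s["contact_force"]);np.save("T3.npy",T)
h=cv2.cvtColor(im,cv2.COLOR_BGR2HSV);m=cv2.inRange(h,(3,130,50),(18,255,255))
for c in blobs(m,50)[:2]:
  print(cen(c),cv2.boundingRect(c))
cv2.imwrite("pics/w3.png",cv2.resize(im[100:384,120:400],None,fx=2,fy=2))
```

```text
[643.071 155.197 105.764] [-0.239 -0.35   0.006]
[254.137 214.929] (235, 197, 39, 38)
```

View pics/w3.png

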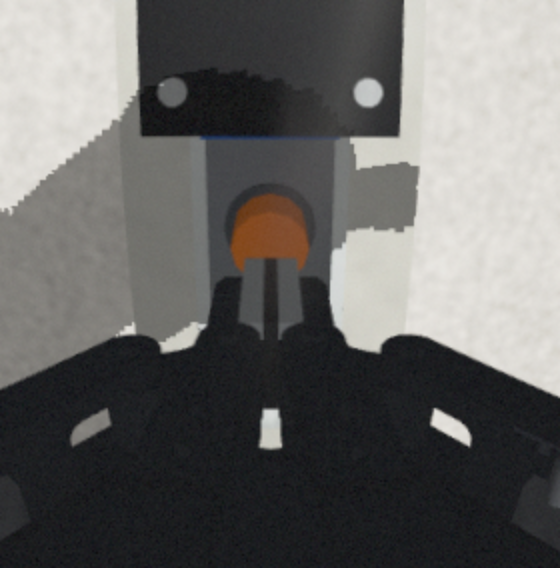

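The tip is centred over the button, sideways, at crop (270,260). The ridge is hidden behind the fingers and nothing is in contact.

Request:
step_arm(motion=[{"dr":[0,0,0],"slide":[0,0,3],"jaw":0},{"dr":[0,0,0],"slide":[0,0,6],"jaw":0},{"dr":[0,0,0],"slide":[0,0,9],"jaw":0},{"dr":[0,0,0],"slide":[0,0,11],"jaw":0},{"dr":[0,0,0],"slide":[0,0,12],"jaw":0},{"dr":[0,0,0],"slide":[0,0,13],"jaw":0},{"dr":[0,0,0],"slide":[0,0,14],"jaw":0},{"dr":[0,0,0],"slide":[0,0,14],"jaw":0}])

```text
clock: 4.25
position: [642.8, 155.1, 91.3]
ee_rot: [0.997, -0.078, -0.0, 0.0]
contact_force: [0.4, 0.4, -0.1]
gripper_width: 0.2
grasp_force: 0.0
```

Request:
step_arm(motion=[{"dr":[0,0,0],"slide":[0,0,0.5],"jaw":0},{"dr":[0,0,0],"slide":[0,0,1],"jaw":0},{"dr":[0,0,0],"slide":[0,0,1.5],"jaw":0},{"dr":[0,0,0],"slide":[0,0,2],"jaw":0},{"dr":[0,0,0],"slide":[0,0,2.5],"jaw":0},{"dr":[0,0,0],"slide":[0,0,3],"jaw":0},{"dr":[0,0,0],"slide":[0,0,3.5],"jaw":0},{"dr":[0,0,0],"slide":[0,0,3.5],"jaw":0}])

```text
clock: 5.25
position: [643.0, 155.1, 88.2]
ee_rot: [0.997, -0.077, 0.0, -0.0]
contact_force: [-1.4, -0.9, 4.9]
gripper_width: 0.3
grasp_force: 2.5
```

Request:
step_arm(motion=[{"dr":[0,0,0],"slide":[0,0,0.5],"jaw":0},{"dr":[0,0,0],"slide":[0,0,1],"jaw":0},{"dr":[0,0,0],"slide":[0,0,1.5],"jaw":0},{"dr":[0,0,0],"slide":[0,0,2],"jaw":0},{"dr":[0,0,0],"slide":[0,0,2.5],"jaw":0},{"dr":[0,0,0],"slide":[0,0,3],"jaw":0},{"dr":[0,0,0],"slide":[0,0,3],"jaw":0},{"dr":[0,0,0],"slide":[0,0,3],"jaw":0}])

```text
clock: 6.25
position: [643.1, 155.1, 85.8]
ee_rot: [0.997, -0.077, 0.0, -0.0]
contact_force: [-3.0, -0.2, 7.8]
gripper_width: 0.2
grasp_force: 3.7
```

Run:
```python
from h import *
s=arm.read_state();print(s["position"],s["contact_force"],s["wrist_torque"])
```

```text
[643.052 155.129  85.809] [-3.048 -0.193  7.768] [-0.087  0.764  0.008]
```

Request:
step_arm(motion=[{"dr":[0,0,0],"slide":[0,0,0.4],"jaw":0},{"dr":[0,0,0],"slide":[0,0,0.8],"jaw":0},{"dr":[0,0,0],"slide":[0,0,1.2],"jaw":0},{"dr":[0,0,0],"slide":[0,0,1.5],"jaw":0},{"dr":[0,0,0],"slide":[0,0,1.5],"jaw":0},{"dr":[0,0,0],"slide":[0,0,1.5],"jaw":0},{"dr":[0,0,0],"slide":[0,0,1.5],"jaw":0},{"dr":[0,0,0],"slide":[0,0,1.5],"jaw":0}])

```text
clock: 7.25
position: [643.1, 155.2, 84.7]
ee_rot: [0.997, -0.077, 0.001, -0.0]
contact_force: [-3.9, -0.4, 7.7]
gripper_width: 0.2
grasp_force: 4.3
```

Request:
step_arm(motion=[{"dr":[0,0,0],"slide":[0,0,0.3],"jaw":0},{"dr":[0,0,0],"slide":[0,0,0.6],"jaw":0},{"dr":[0,0,0],"slide":[0,0,0.8],"jaw":0},{"dr":[0,0,0],"slide":[0,0,0.8],"jaw":0},{"dr":[0,0,0],"slide":[0,0,0.8],"jaw":0},{"dr":[0,0,0],"slide":[0,0,0.8],"jaw":0},{"dr":[0,0,0],"slide":[0,0,0.8],"jaw":0},{"dr":[0,0,0],"slide":[0,0,0.8],"jaw":0}])

```text
clock: 8.25
position: [643.1, 155.1, 84.0]
ee_rot: [0.997, -0.077, 0.001, -0.0]
contact_force: [-3.3, 0.3, 9.0]
gripper_width: 0.3
grasp_force: 4.6
```

Run:
```python
from h import *
s=arm.read_state();im=optics.get_image("wrist");print(s["position"],s["contact_force"],s["wrist_torque"],arm.read_state()["contact_force"])
cv2.imwrite("pics/w4.png",cv2.resize(im[100:384,120:400],None,fx=2,fy=2))
```

```text
[643.12  155.127  84.038] [-3.297  0.346  8.973] [-0.103  0.979 -0.021] [-4.088 -0.519  9.548]
```

Request:
step_arm(motion=[{"dr":[0,0,0],"slide":[-0.5,0,0.1],"jaw":0},{"dr":[0,0,0],"slide":[-1,0,0.2],"jaw":0},{"dr":[0,0,0],"slide":[-1.5,0,0.2],"jaw":0},{"dr":[0,0,0],"slide":[-2,0,0.2],"jaw":0},{"dr":[0,0,0],"slide":[-2.5,0,0.2],"jaw":0},{"dr":[0,0,0],"slide":[-3,0,0.2],"jaw":0},{"dr":[0,0,0],"slide":[-3.5,0,0.2],"jaw":0},{"dr":[0,0,0],"slide":[-3.5,0,0.2],"jaw":0}])

```text
clock: 9.3
position: [642.5, 155.4, 84.9]
ee_rot: [0.997, -0.077, 0.004, -0.001]
contact_force: [1.9, -2.4, 6.9]
gripper_width: -0.0
grasp_force: 4.2
```

Request:
step_arm(motion=[{"dr":[0,0,0],"slide":[0,0,0.4],"jaw":0},{"dr":[0,0,0],"slide":[0,0,0.8],"jaw":0},{"dr":[0,0,0],"slide":[0,0,1.2],"jaw":0},{"dr":[0,0,0],"slide":[0,0,1.2],"jaw":0},{"dr":[0,0,0],"slide":[0,0,1.2],"jaw":0},{"dr":[0,0,0],"slide":[0,0,1.2],"jaw":0},{"dr":[0,0,0],"slide":[0,0,1.2],"jaw":0},{"dr":[0,0,0],"slide":[0,0,1.2],"jaw":0}])

```text
clock: 10.3
position: [642.5, 155.5, 83.9]
ee_rot: [0.997, -0.077, 0.004, -0.001]
contact_force: [1.0, -2.0, 8.6]
gripper_width: -0.4
grasp_force: 4.6
```

Run:
```python
from h import *
s=arm.read_state();im=optics.get_image("wrist");print(s["position"],s["contact_force"],s["ee_rot"],s["wrist_torque"],arm.read_state()["contact_force"])
cv2.imwrite("pics/w5.png",np.hstack([cv2.imread("pics/w4.png")[:,100:440],cv2.resize(im[100:384,120:400],None,fx=2,fy=2)[:,100:440]]))
```

```text
[642.522 155.461  83.902] [ 1.011 -1.987  8.606] [ 0.997 -0.077  0.004 -0.001] [-0.909 -0.518  0.035] [ 2.009 -2.426  9.411]
```

View pics/w5.png

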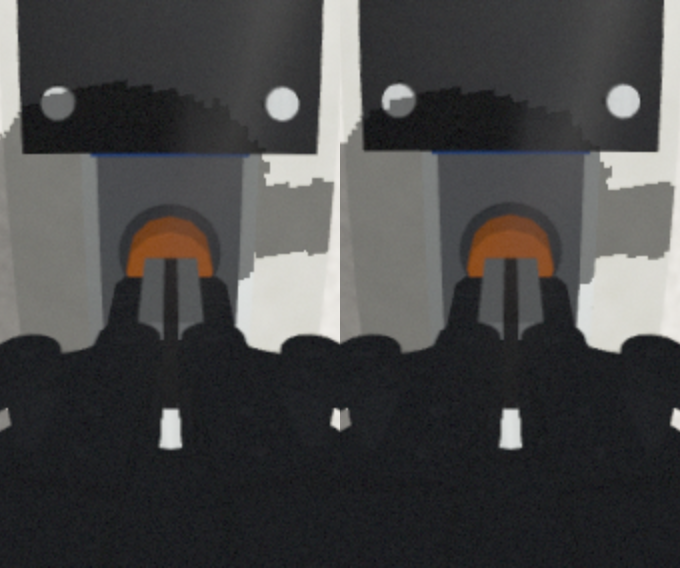

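The side-by-side view shows the cap still pressed, with the tip on its front half, and the head not yet moved: the button-to-socket gap is unchanged. The arm gives a little, so I keep pressing at about 9 N and pull on slowly.

Request:
step_arm(motion=[{"dr":[0,0,0],"slide":[-0.5,0,0.15],"jaw":0},{"dr":[0,0,0],"slide":[-1,0,0.3],"jaw":0},{"dr":[0,0,0],"slide":[-1.5,0,0.45],"jaw":0},{"dr":[0,0,0],"slide":[-2,0,0.6],"jaw":0},{"dr":[0,0,0],"slide":[-2.5,0,0.75],"jaw":0},{"dr":[0,0,0],"slide":[-3,0,0.9],"jaw":0},{"dr":[0,0,0],"slide":[-3,0,0.9],"jaw":0},{"dr":[0,0,0],"slide":[-3,0,0.9],"jaw":0}])

```text
clock: 11.35
position: [641.7, 156.0, 83.9]
ee_rot: [0.997, -0.077, 0.006, -0.001]
contact_force: [5.0, -4.6, 8.7]
gripper_width: 0.0
grasp_force: 4.6
```

Request:
step_arm(motion=[{"dr":[0,0,0],"slide":[-0.5,0.3,0.15],"jaw":0},{"dr":[0,0,0],"slide":[-1,0.6,0.3],"jaw":0},{"dr":[0,0,0],"slide":[-1.5,0.9,0.45],"jaw":0},{"dr":[0,0,0],"slide":[-2,1.2,0.6],"jaw":0},{"dr":[0,0,0],"slide":[-2.5,1.4,0.75],"jaw":0},{"dr":[0,0,0],"slide":[-3,1.5,0.9],"jaw":0},{"dr":[0,0,0],"slide":[-3,1.5,0.9],"jaw":0},{"dr":[0,0,0],"slide":[-3,1.5,0.9],"jaw":0}])

```text
clock: 12.35
position: [639.8, 156.3, 83.7]
ee_rot: [0.997, -0.076, 0.008, -0.002]
contact_force: [6.8, -1.4, 10.2]
gripper_width: -0.1
grasp_force: 4.6
```

Run:
```python
from h import *
s=arm.read_state();print(s["position"],s["contact_force"],s["ee_rot"],s["wrist_torque"],s["joints"])
```

```text
[639.816 156.296  83.706] [ 6.752 -1.357 10.2  ] [ 0.997 -0.076  0.008 -0.002] [-0.631 -2.017 -0.089] [ 0.487  0.56  -0.099  0.005 -0.896  0.928]
```

Request:
step_arm(motion=[{"dr":[0,0,0],"slide":[-0.5,0.1,0],"jaw":0},{"dr":[0,0,0],"slide":[-1,0.2,0.1],"jaw":0},{"dr":[0,0,0],"slide":[-1.5,0.3,0.2],"jaw":0},{"dr":[0,0,0],"slide":[-2,0.3,0.2],"jaw":0},{"dr":[0,0,0],"slide":[-2.5,0.3,0.3],"jaw":0},{"dr":[0,0,0],"slide":[-3,0.3,0.3],"jaw":0},{"dr":[0,0,0],"slide":[-3.5,0.3,0.3],"jaw":0},{"dr":[0,0,0],"slide":[-3.5,0.3,0.3],"jaw":0}])

```text
clock: 13.35
position: [636.7, 156.9, 83.6]
ee_rot: [0.997, -0.076, 0.008, -0.003]
contact_force: [7.3, -1.3, 9.9]
gripper_width: 0.2
grasp_force: 5.0
```

Run:
```python
from h import *
s=arm.read_state();im=optics.get_image("wrist");print(s["position"],s["contact_force"],s["ee_rot"])
cv2.imwrite("pics/w6.png",np.hstack([cv2.imread("pics/w4.png")[:,100:440],cv2.resize(im[100:384,120:400],None,fx=2,fy=2)[:,100:440]]))
```

```text
[636.684 156.875  83.572] [ 7.294 -1.269  9.944] [ 0.997 -0.076  0.008 -0.003]
```

View pics/w6.png

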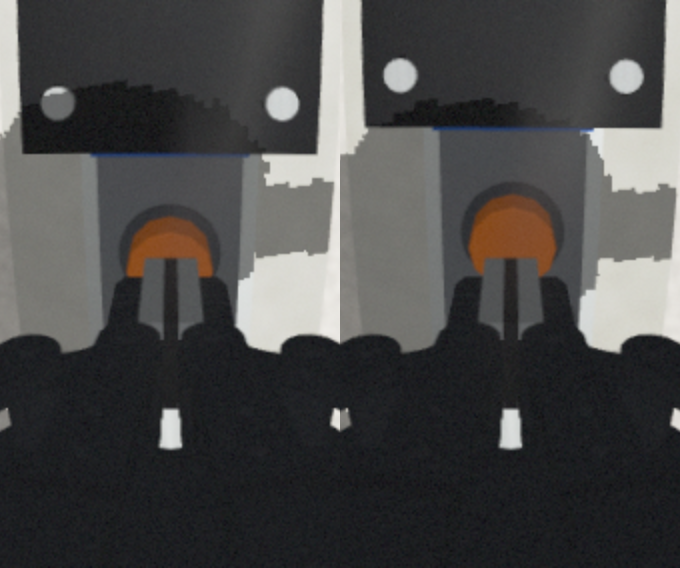

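The right half shows that the head has not moved: the ring-to-socket gap is still about 53 px. The tip has slid forward over the cap and must be about at the ridge.

Request:
step_arm(motion=[{"dr":[0,0,0],"slide":[-0.4,0,0],"jaw":0},{"dr":[0,0,0],"slide":[-0.8,0,0],"jaw":0},{"dr":[0,0,0],"slide":[-1.2,0,0],"jaw":0},{"dr":[0,0,0],"slide":[-1.6,0,0],"jaw":0},{"dr":[0,0,0],"slide":[-2,0,0],"jaw":0},{"dr":[0,0,0],"slide":[-2.4,0,0],"jaw":0},{"dr":[0,0,0],"slide":[-2.4,0,0],"jaw":0},{"dr":[0,0,0],"slide":[-2.4,0,0],"jaw":0}])

```text
clock: 14.4
position: [634.5, 157.3, 83.6]
ee_rot: [0.997, -0.076, 0.008, -0.003]
contact_force: [7.2, -1.9, 9.2]
gripper_width: 0.1
grasp_force: 5.3
```

```bash
cat > gap.py <<'E'
from h import *
s=arm.read_state();im=optics.get_image("wrist");print(s["position"],s["contact_force"],s["ee_rot"])
# cap front (upper) edge row and socket lower edge row on column ~ 255
h=cv2.cvtColor(im,cv2.COLOR_BGR2HSV);m=cv2.inRange(h,(3,130,50),(18,255,255))
c=blobs(m,50)
if c: x,y,w,hh=cv2.boundingRect(c[0]);print("cap",x,y,w,hh)
g=cv2.cvtColor(im,cv2.COLOR_BGR2GRAY)[:,225].astype(int);b=im[:,255].astype(int)
blue=np.where((b[:,0]-b[:,2]>30)&(np.arange(384)<260))[0];print("blue line rows",blue[:12])
cv2.imwrite("pics/last.png",cv2.resize(im[100:384,120:400],None,fx=2,fy=2))
E
python3 gap.py
python3 - <<'E'
import cv2,numpy as np
for f in("w4","w6"):
    im=cv2.imread(f"pics/{f}.png");c=170;
    for c in((270,) if f=="w4" else (170,510)):
        b=im[:,c].astype(int);r=np.where(b[:,0]-b[:,2]>30)[0];print(f,c,100+r[:3]/2)
E
```

```text
[634.544 157.3    83.586] [ 7.247 -1.897  9.173] [ 0.997 -0.076  0.008 -0.003]
cap 234 197 44 41
blue line rows [159 160]
w4 270 [176.5 177.  177.5]
w6 170 [176.5 177.  177.5]
w6 510 [163.5 164.  164.5]
```

The head is now coming: the cap keeps its place relative to the tip, while the gap to the socket grew from 33 to 38 px at a steady 7 N.

Request:
step_arm(motion=[{"dr":[0,0,0],"slide":[-0.8,0,0.1],"jaw":0},{"dr":[0,0,0],"slide":[-1.8,0,0.1],"jaw":0},{"dr":[0,0,0],"slide":[-3,0,0.2],"jaw":0},{"dr":[0,0,0],"slide":[-4.2,0,0.2],"jaw":0},{"dr":[0,0,0],"slide":[-5.4,0,0.2],"jaw":0},{"dr":[0,0,0],"slide":[-6.6,0,0.2],"jaw":0},{"dr":[0,0,0],"slide":[-7.4,0,0.2],"jaw":0},{"dr":[0,0,0],"slide":[-8,0,0.2],"jaw":0}])

```text
clock: 15.45
position: [627.0, 158.7, 83.6]
ee_rot: [0.997, -0.076, 0.009, -0.003]
contact_force: [8.5, 0.2, 9.0]
gripper_width: 0.1
grasp_force: 5.5
```

```bash
python3 gap.py
```

```text
[626.956 158.686  83.568] [8.47  0.246 8.998] [ 0.997 -0.076  0.009 -0.003]
cap 234 197 44 41
blue line rows [143 144 145]
```

Request:
step_arm(motion=[{"dr":[0,0,0],"slide":[-1,0,0],"jaw":0},{"dr":[0,0,0],"slide":[-2.2,0,0.1],"jaw":0},{"dr":[0,0,0],"slide":[-3.6,0,0.1],"jaw":0},{"dr":[0,0,0],"slide":[-5,0,0.1],"jaw":0},{"dr":[0,0,0],"slide":[-6.4,0,0.1],"jaw":0},{"dr":[0,0,0],"slide":[-7.8,0,0.1],"jaw":0},{"dr":[0,0,0],"slide":[-9.2,0,0.1],"jaw":0},{"dr":[0,0,0],"slide":[-10,0,0.1],"jaw":0}])

```text
clock: 16.5
position: [617.2, 160.4, 83.6]
ee_rot: [0.997, -0.076, 0.009, -0.003]
contact_force: [8.0, -1.2, 10.1]
gripper_width: 0.0
grasp_force: 5.6
```

```bash
python3 gap.py
```

```text
[617.228 160.435  83.573] [ 8.007 -1.162 10.099] [ 0.997 -0.076  0.009 -0.003]
cap 234 198 44 41
blue line rows [123 124]
```

Request:
step_arm(motion=[{"dr":[0,0,0],"slide":[-1.2,0,0],"jaw":0},{"dr":[0,0,0],"slide":[-2.8,0,0],"jaw":0},{"dr":[0,0,0],"slide":[-4.6,0,0],"jaw":0},{"dr":[0,0,0],"slide":[-6.4,0,0],"jaw":0},{"dr":[0,0,0],"slide":[-8.2,0,0],"jaw":0},{"dr":[0,0,0],"slide":[-10,0,0],"jaw":0},{"dr":[0,0,0],"slide":[-11.4,0,0],"jaw":0},{"dr":[0,0,0],"slide":[-12,0,0],"jaw":0}])

```text
clock: 17.55
position: [605.4, 162.5, 83.6]
ee_rot: [0.997, -0.076, 0.009, -0.003]
contact_force: [8.3, -1.5, 9.9]
gripper_width: -0.2
grasp_force: 5.6
```

Request:
step_arm(motion=[{"dr":[0,0,0],"slide":[-1.2,0,0],"jaw":0},{"dr":[0,0,0],"slide":[-2.8,0,0],"jaw":0},{"dr":[0,0,0],"slide":[-4.6,0,0],"jaw":0},{"dr":[0,0,0],"slide":[-6.4,0,0],"jaw":0},{"dr":[0,0,0],"slide":[-8,0,0],"jaw":0},{"dr":[0,0,0],"slide":[-9.2,0,0],"jaw":0},{"dr":[0,0,0],"slide":[-10,0,0],"jaw":0},{"dr":[0,0,0],"slide":[-10,0,0],"jaw":0}])

```text
clock: 18.55
position: [595.6, 164.1, 83.6]
ee_rot: [0.997, -0.076, 0.009, -0.003]
contact_force: [7.9, -1.3, 10.1]
gripper_width: 0.1
grasp_force: 5.5
```

```bash
python3 gap.py
```

```text
[595.556 164.136  83.554] [ 7.863 -1.251 10.128] [ 0.997 -0.076  0.009 -0.003]
cap 234 197 44 41
blue line rows [78 79 80]
```

Request:
step_arm(motion=[{"dr":[0,0,0],"slide":[2.5,-0.8,-1],"jaw":0},{"dr":[0,0,0],"slide":[5,-1.5,-3],"jaw":0},{"dr":[0,0,0],"slide":[8,-1.5,-7],"jaw":0},{"dr":[0,0,0],"slide":[9,-1.5,-15],"jaw":0},{"dr":[0,0,0],"slide":[9,-1.5,-35],"jaw":0},{"dr":[0,0,0],"slide":[9,-1.5,-70],"jaw":70},{"dr":[0,0,0],"slide":[9,-1.5,-100],"jaw":70},{"dr":[0,0,0],"slide":[9,-1.5,-115],"jaw":70}])

```text
clock: 19.6
position: [597.3, 162.0, 194.8]
ee_rot: [0.997, -0.078, 0.001, -0.0]
contact_force: [-0.6, -0.3, 0.6]
gripper_width: 54.3
grasp_force: 0.0
```

Request:
step_arm(motion=[{"dr":[0,0,0],"slide":[0,0,0],"jaw":70},{"dr":[0,0,0],"slide":[0,0,0],"jaw":70},{"dr":[0,0,0],"slide":[0,0,0],"jaw":70},{"dr":[0,0,0],"slide":[0,0,0],"jaw":70},{"dr":[0,0,0],"slide":[0,0,0],"jaw":70},{"dr":[0,0,0],"slide":[0,0,0],"jaw":70},{"dr":[0,0,0],"slide":[0,0,0],"jaw":70},{"dr":[0,0,0],"slide":[0,0,0],"jaw":70}])

```text
clock: 20.6
position: [597.0, 162.0, 193.8]
ee_rot: [0.997, -0.078, 0.0, -0.0]
contact_force: [0.9, 0.0, -0.3]
gripper_width: 70.3
grasp_force: 0.0
```

Run:
```python
from h import *
s=arm.read_state();T=tool(s);im=optics.get_image("wrist");cv2.imwrite("pics/w7.png",im);np.save("T7.npy",T)
print(s["clock"],T,s["contact_force"],s["gripper_width"])
h=cv2.cvtColor(im,cv2.COLOR_BGR2HSV);m=cv2.inRange(h,(3,130,50),(18,255,255))
for c in blobs(m,50)[:1]:
  (u,v),r=cv2.minEnclosingCircle(c);print(u,v,r,onz("wrist",(u,v),88,T),T[:3,:3].T@(onz("wrist",(u,v),88,T)-T[:3,3]))
```

```text
20.6 [[  0.988  -0.155   0.    596.956]
 [ -0.155  -0.988   0.    161.985]
 [  0.     -0.     -1.    193.786]
 [  0.      0.      0.      1.   ]] [ 0.876  0.049 -0.269] 70.26344936826652
252.6793670654297 177.9349822998047 14.126991271972656 [610.403 162.92   88.   ] [ 13.128  -3.    105.787]
```

View pics/w7.png

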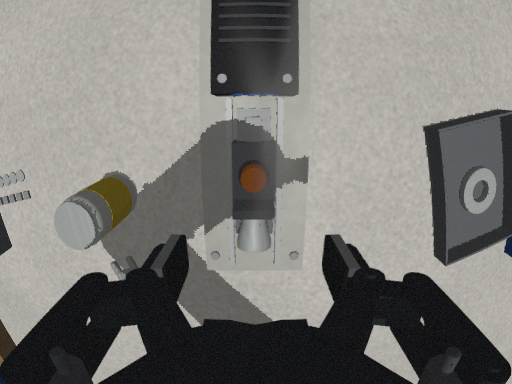

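The picture shows the head drawn clear of the socket, square between the rails. The button is at (253,178) and the tongue tip at (254,118), below the socket edge at row 96. Next I go down and grip the block's sides.

Request:
step_arm(motion=[{"dr":[0,0,0],"slide":[5,-0.6,15],"jaw":70},{"dr":[0,0,0],"slide":[12.5,-1.5,45],"jaw":70},{"dr":[0,0,0],"slide":[12.5,-1.5,80],"jaw":70},{"dr":[0,0,0],"slide":[12.5,-1.5,110],"jaw":70},{"dr":[0,0,0],"slide":[12.5,-1.5,130],"jaw":70},{"dr":[0,0,0],"slide":[12.5,-1.5,140],"jaw":70},{"dr":[0,0,0],"slide":[12.5,-1.5,146],"jaw":70},{"dr":[0,0,0],"slide":[12.5,-1.5,149],"jaw":70}])

```text
clock: 21.65
position: [609.9, 161.7, 44.9]
ee_rot: [0.997, -0.077, 0.0, -0.0]
contact_force: [-0.5, 0.8, 0.1]
gripper_width: 69.9
grasp_force: 0.0
```

Request:
step_arm(motion=[{"dr":[0,0,0],"slide":[0,0,0],"jaw":60},{"dr":[0,0,0],"slide":[0,0,0],"jaw":54},{"dr":[0,0,0],"slide":[0,0,0],"jaw":50},{"dr":[0,0,0],"slide":[0,0,0],"jaw":47},{"dr":[0,0,0],"slide":[0,0,0],"jaw":45},{"dr":[0,0,0],"slide":[0,0,0],"jaw":44},{"dr":[0,0,0],"slide":[0,0,0],"jaw":43},{"dr":[0,0,0],"slide":[0,0,0],"jaw":43}])

```text
clock: 22.65
position: [609.5, 161.5, 44.7]
ee_rot: [0.997, -0.078, -0.0, 0.0]
contact_force: [-0.3, -0.1, -0.2]
gripper_width: 43.3
grasp_force: 0.0
```

Request:
step_arm(motion=[{"dr":[0,0,0],"slide":[0,0,0],"jaw":41},{"dr":[0,0,0],"slide":[0,0,0],"jaw":39},{"dr":[0,0,0],"slide":[0,0,0],"jaw":36},{"dr":[0,0,0],"slide":[0,0,0],"jaw":32},{"dr":[0,0,0],"slide":[0,0,0],"jaw":30},{"dr":[0,0,0],"slide":[0,0,0],"jaw":30},{"dr":[0,0,0],"slide":[0,0,0],"jaw":30},{"dr":[0,0,0],"slide":[0,0,0],"jaw":30}])

```text
clock: 23.65
position: [609.7, 161.6, 45.0]
ee_rot: [0.997, -0.077, 0.0, -0.0]
contact_force: [-0.5, 0.9, 3.9]
gripper_width: 38.8
grasp_force: 61.2
```

Request:
step_arm(motion=[{"dr":[0,0,0],"slide":[0,0,-1],"jaw":30},{"dr":[0,0,0],"slide":[0,0,-3],"jaw":30},{"dr":[0,0,0],"slide":[0,0,-6],"jaw":30},{"dr":[0,0,0],"slide":[0,0,-12],"jaw":30},{"dr":[0,0,0],"slide":[0,0,-25],"jaw":30},{"dr":[0,0,0],"slide":[0,0,-45],"jaw":30},{"dr":[0,0,0],"slide":[0,0,-70],"jaw":30},{"dr":[0,0,0],"slide":[0,0,-90],"jaw":30}])

```text
clock: 24.65
position: [609.9, 161.7, 136.9]
ee_rot: [0.997, -0.078, 0.001, -0.001]
contact_force: [0.2, 0.7, -3.6]
gripper_width: 39.1
grasp_force: 60.7
```

Run:
```python
from h import *
s=arm.read_state();T=tool(s);im=optics.get_image("wrist");t=optics.get_image("top");cv2.imwrite("pics/w8.png",np.hstack([cv2.resize(im,(400,300)),cv2.resize(t,(400,300))]));np.save("T8.npy",T)
print(s["clock"],T,s["contact_force"],s["wrist_torque"],s["gripper_width"],s["grasp_force"],s["joints"])
h=cv2.cvtColor(im,cv2.COLOR_BGR2HSV);m=cv2.inRange(h,(3,130,50),(18,255,255))
for c in blobs(m,50)[:1]: print(cv2.minEnclosingCircle(c))
# blue tray inside, both views, rim corners
for n in("top","scene"):
    i=optics.get_image(n);c=blobs(mask(i,"blue"),500)
    c=[k for k in c if cen(k)[1]>100][0]
    P=np.array([onz(n,p,34)[:2] for p in c[:,0].astype(float)]).astype(np.float32);print(n,cv2.minAreaRect(P))
```

```text
24.65 [[  0.988  -0.155   0.002 609.923]
 [ -0.155  -0.988   0.001 161.665]
 [  0.002  -0.001  -1.    136.929]
 [  0.      0.      0.      1.   ]] [ 0.242  0.657 -3.627] [ 0.009 -0.095 -0.012] 39.119366565445276 60.69969177246094 [ 0.515  0.47  -0.105  0.    -0.993  0.9  ]
((255.0, 285.8333435058594), 32.84866714477539)
top ((488.9985656738281, -312.89312744140625), (146.50331115722656, 182.0646209716797), 88.51611328125)
scene ((497.537353515625, -318.8114013671875), (141.7278289794922, 195.0589599609375), 87.64012145996094)
```

View pics/w8.png

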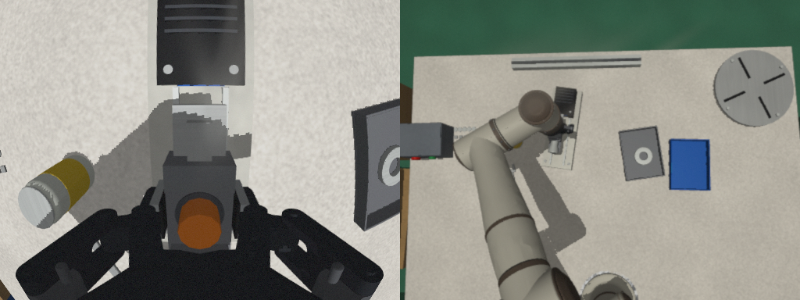

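The wrist half shows the head level in the grip, button up, and the top half shows the holder empty. The blue tray is at (690,165) in the combined picture. Held weight is about 3.6 N.

Request:
step_arm(motion=[{"dr":[0,0,0],"slide":[-1,10,-5],"jaw":30},{"dr":[0,0,-0.1],"slide":[-2,30,-10],"jaw":30},{"dr":[0,0,-0.2],"slide":[-5,65,-10],"jaw":30},{"dr":[0,0,-0.3],"slide":[-8,105,-10],"jaw":30},{"dr":[0,0,-0.4],"slide":[-11,150,-10],"jaw":30},{"dr":[0,0,-0.5],"slide":[-14,195,-10],"jaw":30},{"dr":[0,0,-0.6],"slide":[-17,240,-10],"jaw":30},{"dr":[0,0,-0.7],"slide":[-20,285,-10],"jaw":30}])

```text
clock: 25.85
position: [544.4, -118.8, 144.2]
ee_rot: [1.0, -0.029, -0.001, 0.0]
contact_force: [0.7, 0.7, -3.6]
gripper_width: 39.0
grasp_force: 60.9
```

Run:
```python
from h import *
s=arm.read_state();T=tool(s);print(T,s["gripper_width"],s["grasp_force"],"yaw",np.degrees(np.arctan2(T[1,0],T[0,0])))
print(T[:3,:3].T@(np.array([500,-315,100])-T[:3,3]))
```

```text
[[   0.998   -0.057   -0.001  544.409]
 [  -0.057   -0.998   -0.    -118.786]
 [  -0.001    0.      -1.     144.215]
 [   0.       0.       0.       1.   ]] 38.959598418966465 60.87462902069092 yaw -3.277781684845222
[-33.053 198.423  44.309]
```

Request:
step_arm(motion=[{"dr":[0,0,-0.05],"slide":[-6,38,0],"jaw":30},{"dr":[0,0,-0.1],"slide":[-13,78,0],"jaw":30},{"dr":[0,0,-0.16],"slide":[-20,118,0],"jaw":30},{"dr":[0,0,-0.16],"slide":[-26,155,0],"jaw":30},{"dr":[0,0,-0.16],"slide":[-31,182,10],"jaw":30},{"dr":[0,0,-0.16],"slide":[-33,198,25],"jaw":30},{"dr":[0,0,-0.16],"slide":[-33,198,40],"jaw":30},{"dr":[0,0,-0.16],"slide":[-33,198,44],"jaw":30}])

```text
clock: 26.85
position: [500.3, -311.8, 98.6]
ee_rot: [1.0, -0.017, -0.002, -0.001]
contact_force: [0.3, 0.4, -4.3]
gripper_width: 38.8
grasp_force: 60.9
```

Run:
```python
from h import *
s=arm.read_state();T=tool(s);print(T,s["contact_force"],s["gripper_width"],"yaw",np.degrees(np.arctan2(T[1,0],T[0,0])))
im=optics.get_image("wrist");sc=optics.get_image("scene");cv2.imwrite("pics/w9.png",np.hstack([cv2.resize(im,(400,300)),cv2.resize(sc[200:350,70:270],(400,300))]))
```

```text
[[   0.999   -0.035   -0.004  500.313]
 [  -0.035   -0.999    0.002 -311.782]
 [  -0.004   -0.001   -1.      98.643]
 [   0.       0.       0.       1.   ]] [ 0.255  0.393 -4.348] 38.812270496655366 yaw -2.004085420782487
```

View pics/w9.png

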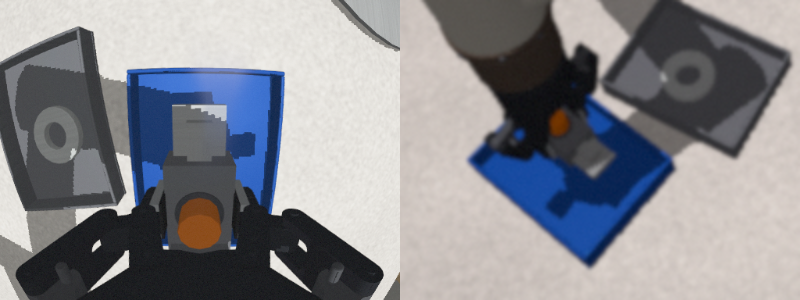

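The wrist half shows the head square over the blue tray and the tongue short of the far wall at row 70. The scene half agrees.

Run:
```python
from h import *
T=tool(arm.read_state())
for p in((128,71),(285,71)): print(onz("wrist",(p[0]*1.28,p[1]*1.28),34,T))
```

```text
[ 589.616 -249.784   34.   ]
[ 585.7   -392.298   34.   ]
```

Request:
step_arm(motion=[{"dr":[0,0,0],"slide":[0,3,8],"jaw":30},{"dr":[0,0,0],"slide":[0,5,25],"jaw":30},{"dr":[0,0,0],"slide":[0,5,45],"jaw":30},{"dr":[0,0,0],"slide":[0,5,62],"jaw":30},{"dr":[0,0,0],"slide":[0,5,73],"jaw":30},{"dr":[0,0,0],"slide":[0,5,80],"jaw":30},{"dr":[0,0,0],"slide":[0,5,84],"jaw":30},{"dr":[0,0,0],"slide":[0,5,84],"jaw":30}])

```text
clock: 27.95
position: [501.4, -317.8, 16.8]
ee_rot: [1.0, -0.017, 0.0, 0.0]
contact_force: [-0.2, 1.0, -2.1]
gripper_width: 38.8
grasp_force: 61.0
```

Request:
step_arm(motion=[{"dr":[0,0,0],"slide":[0,0,0.5],"jaw":30},{"dr":[0,0,0],"slide":[0,0,1],"jaw":30},{"dr":[0,0,0],"slide":[0,0,1.5],"jaw":30},{"dr":[0,0,0],"slide":[0,0,2],"jaw":30},{"dr":[0,0,0],"slide":[0,0,2.5],"jaw":30},{"dr":[0,0,0],"slide":[0,0,2.5],"jaw":30},{"dr":[0,0,0],"slide":[0,0,2.5],"jaw":30},{"dr":[0,0,0],"slide":[0,0,2.5],"jaw":30}])

```text
clock: 28.95
position: [501.2, -317.7, 14.2]
ee_rot: [1.0, -0.018, 0.0, -0.0]
contact_force: [0.1, -1.3, -3.3]
gripper_width: 39.1
grasp_force: 61.0
```

Request:
step_arm(motion=[{"dr":[0,0,0],"slide":[0,0,0.5],"jaw":30},{"dr":[0,0,0],"slide":[0,0,1],"jaw":30},{"dr":[0,0,0],"slide":[0,0,1.5],"jaw":30},{"dr":[0,0,0],"slide":[0,0,2],"jaw":30},{"dr":[0,0,0],"slide":[0,0,2.5],"jaw":30},{"dr":[0,0,0],"slide":[0,0,3],"jaw":30},{"dr":[0,0,0],"slide":[0,0,3],"jaw":30},{"dr":[0,0,0],"slide":[0,0,3],"jaw":30}])

```text
clock: 29.95
position: [501.2, -317.7, 11.2]
ee_rot: [1.0, -0.018, 0.0, 0.0]
contact_force: [-0.0, -0.9, -3.7]
gripper_width: 39.1
grasp_force: 61.0
```

Request:
step_arm(motion=[{"dr":[0,0,0],"slide":[0,0,0.3],"jaw":30},{"dr":[0,0,0],"slide":[0,0,0.6],"jaw":30},{"dr":[0,0,0],"slide":[0,0,0.9],"jaw":30},{"dr":[0,0,0],"slide":[0,0,1.2],"jaw":30},{"dr":[0,0,0],"slide":[0,0,1.5],"jaw":30},{"dr":[0,0,0],"slide":[0,0,1.5],"jaw":30},{"dr":[0,0,0],"slide":[0,0,1.5],"jaw":30},{"dr":[0,0,0],"slide":[0,0,1.5],"jaw":30}])

```text
clock: 30.95
position: [501.2, -317.7, 9.7]
ee_rot: [1.0, -0.018, -0.0, 0.0]
contact_force: [0.1, 0.3, -3.0]
gripper_width: 39.0
grasp_force: 61.0
```

Request:
step_arm(motion=[{"dr":[0,0,0],"slide":[0,0,0.3],"jaw":30},{"dr":[0,0,0],"slide":[0,0,0.6],"jaw":30},{"dr":[0,0,0],"slide":[0,0,0.9],"jaw":30},{"dr":[0,0,0],"slide":[0,0,1],"jaw":30},{"dr":[0,0,0],"slide":[0,0,1],"jaw":30},{"dr":[0,0,0],"slide":[0,0,1],"jaw":30},{"dr":[0,0,0],"slide":[0,0,1],"jaw":30},{"dr":[0,0,0],"slide":[0,0,1],"jaw":30}])

```text
clock: 31.95
position: [501.2, -317.7, 9.0]
ee_rot: [1.0, -0.018, 0.0, 0.0]
contact_force: [-0.8, 1.7, 1.2]
gripper_width: 38.8
grasp_force: 61.6
```

Request:
step_arm(motion=[{"dr":[0,0,0],"slide":[0,0,0],"jaw":38},{"dr":[0,0,0],"slide":[0,0,0],"jaw":40},{"dr":[0,0,0],"slide":[0,0,0],"jaw":42},{"dr":[0,0,0],"slide":[0,0,0],"jaw":45},{"dr":[0,0,0],"slide":[0,0,0],"jaw":50},{"dr":[0,0,0],"slide":[0,0,0],"jaw":58},{"dr":[0,0,0],"slide":[0,0,0],"jaw":62},{"dr":[0,0,0],"slide":[0,0,0],"jaw":62}])

```text
clock: 32.95
position: [501.2, -317.7, 8.7]
ee_rot: [1.0, -0.018, 0.0, 0.0]
contact_force: [0.2, -0.4, 0.0]
gripper_width: 62.0
grasp_force: 0.0
```

Request:
step_arm(motion=[{"dr":[0,0,0],"slide":[0,0,-3],"jaw":62},{"dr":[0,0,0],"slide":[0,0,-10],"jaw":62},{"dr":[0,0,0],"slide":[0,0,-25],"jaw":62},{"dr":[0,0,0],"slide":[0,0,-55],"jaw":62},{"dr":[0,0,0],"slide":[0,0,-95],"jaw":62},{"dr":[0,0,0],"slide":[0,0,-135],"jaw":62},{"dr":[0,0,0],"slide":[0,0,-160],"jaw":62},{"dr":[0,0,0],"slide":[0,0,-170],"jaw":62}])

```text
clock: 33.95
position: [501.9, -318.0, 181.7]
ee_rot: [1.0, -0.018, 0.002, 0.001]
contact_force: [-0.5, -0.2, -0.2]
gripper_width: 62.0
grasp_force: 0.0
```

Run:
```python
from h import *
s=arm.read_state();print(s["clock"],s["position"],s["contact_force"],s["gripper_width"])
im=optics.get_image("wrist");sc=optics.get_image("scene");cv2.imwrite("pics/w10.png",np.hstack([cv2.resize(im,(400,300)),cv2.resize(sc,(400,300))]))
```

```text
33.95 [ 501.893 -318.029  181.679] [-0.545 -0.189 -0.206] 61.98277208351322
```

View pics/w10.png

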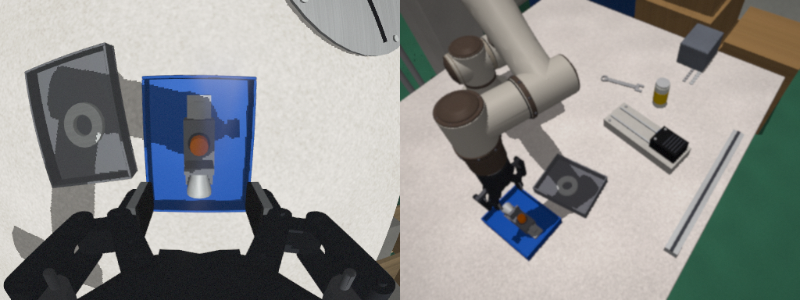

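The head lies button up and flat inside the blue tray, with the button at (199,145) in the wrist half. The flange, can and wrench are undisturbed, and the robot touches nothing.

```bash
python3 -c "
from bench import arm
print(arm.job_done())"
```

```text
the job is handed in; nothing more can be done
None
```

The nozzle head was drawn out of its socket with the button held down, now lies button up and flat inside the blue tray, and the job is handed in at about 34 s; press and pull forces read about 10 N or less whenever checked.

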